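# Uncouple the air-line water trap and dock it for service

### The job

Take the water trap off the bench air coupler: pull the coupler's spring sleeve fully back so that the trap is pushed out, and let the sleeve snap forward again. Lift the trap off, stand it upright on the bare tabletop and let go of it; then take it again by its other pair of faces and set it upright on the floor of the wooden stand, square between the two side walls and about midway along them. Leave the cup, stamp, pinch pot and wooden rib where they are.

Things in the scene. Friction and masses are not known exactly. Their poses are not given: they have to be found in the camera images.
- coupler: Air coupler, fixed. Origin: table height, under front face of its upright plate. +y: coupler axis, from plate to trap; x across; z up. Grey base 90 wide (x), 15 thick, y -165 to +100 mm. Plate 90 wide, y -12 to 0, top z 95. Behind it the steel sleeve, then a rear block 60 wide, y -135 to -162, top z 67, and a bent pipe out to y -200. Coupler axis at z 40.
- ledge (a point): Centre of the top of the ledge: the part of the coupler's base in front of the plate, 90 (x) x 100 (y) mm, 15 mm above the table, on which the trap stands at the start. Axes as the coupler's.
- sleeve (a joint): How far the spring sleeve is pulled back (m): 0 = fully forward (rest), 0.015 = fully back, along the coupler's -y. Spring: 7 N at 0, about 12 N at 0.015; springs back when let go. The lock opens at about 0.011: an ejector then pushes the trap about 18 mm out (coupler +y), and it stays standing on the ledge.
- sleeve_grip (a point): Point on the axis of the spring sleeve, 40 mm above the table, where it is gripped from above across its 40 mm diameter (fingers closing along coupler x); 92 mm behind the plate's front face when forward; moves with the sleeve. A 48 mm flange, 10 thick, begins 14 mm behind this point (towards coupler -y) for the fingers to push against.
- trap_center (a point): Centre of the water trap: loose upright block, about 0.3 kg, 46 (x) x 56 (y) x 80 (z) mm, grey plastic below, metal above; this point is half-way up, 40 mm above its underside. At the start it stands on the ledge, its y along coupler y, locked to the coupler; the plate leaves no finger room at its -y face there: grip it on its two x faces (46 mm).
- trap_nipple (a point): Tip of the trap's brass nipple: it stands 30 mm out of the trap's -y face, 18 mm diameter, axis 25 mm above the underside (its top at 34 mm). Fingers gripping the -y and +y faces (56 mm) must stay higher than that.
- stand: Wooden stand, fixed. Origin: centre of underside, table height. Base 150 (x) x 92 (y) x 8 mm (floor); two side walls 72 long (x), 12 thick, at y = +36 and -36 mm, tops 86 mm above the table; inner gap 60 mm: no finger room at the trap's x faces. Open at both ends. The trap goes midway along the walls (over the origin), its y axis along the stand's x, nipple to either end, held by its y faces.
- glaze_cup: White glaze cup, 59 diameter, 58 high; leave alone. Origin: centre of its underside.
- wood_stamp: Wooden hand stamp standing upright, 26 x 26 x 52 mm; leave alone. Origin: centre of its underside.
- pinch_pot: Brown clay pinch pot, 82 diameter, 49 high; leave alone. Origin: centre of its underside.
- wood_rib: Flat kidney-shaped wooden rib, 48 x 96 x 8 mm; leave alone. Origin: centre of its underside.
There are look-alikes about, which are no part of the job. Leave any blue or green look-alike of the part that bears trap_center alone.

How it is judged:
By the outcome, as a careful person would: the job done as asked, in the order asked, and still so for the second after the job is handed in, with the robot touching nothing.
It also fails if it takes over 67 s, if anything falls off the work surface, if the arm or the gripper's body presses on something with over 40 N, if the wrist force passes 120 N, or if a joint passes its speed limit or range.

### The arm

A 6-joint arm with a two-finger parallel gripper is mounted at the origin on a cart in front of the work surface, level with it; the furniture and walls round the work are solid. World frame = base frame: x ahead of the robot, y to its left, z up, the work surface at z = 0. Lengths are in m, angles in rad, forces in N, time in s.
With the tool pointing down it reaches from about 0.25 to 0.8 m from the base axis. Payload 3.9 kg.
Tool frame: the origin (TCP) lies at the centre of the arm's flange, where the gripper is bolted on; the fingertips stand 173 mm ahead of it and the grasp point (between the pads) lies 155 mm ahead of it (robot.tip_reach is the distance from the TCP to the fingertips, in m); x points along the fingers, y is the direction in which the jaws open and shut, and the axes are right-handed (so a half turn about x gives the same grasp; the last joint's range is limited). The gripper opens to 85 mm and grips with 20 to 120 N. Pads are 22 mm wide; open, the fingers measure 114 mm over their backs; the gripper's body (76 mm by 85 mm) begins 54 mm behind the grasp point. The pads swing forward as they close: fully open they stand 13 mm farther back than shut.
Start: joints at [-1.173, 0.26, -0.138, 1.173, 0, 1.571], TCP at [0.203, -0.484, 0.405] pointing down, gripper open.
Joint ranges: [-2.78, 2.78], [-0.83, 1.72], [-1.28, 1.37], [-1.9, 2.12], [-1.57, 1.48], [-3.14, 3.14]. Speed limits (rad/s): [2.57, 2.57, 3.14, 3.14, 3.14, 3.14].

### API

Orientations are given as a rotation vector (axis times angle).
In Python, from rig import robot gives the robot as it stands.
- The arm moves only by the tool drive_tool, never from a script. Its argument "steps" is text: rows parted by semicolons, each of 5 numbers parted by spaces: the shift along the tool's x, y, z in mm, then the turn about the tool's x in rad, then the opening, from 0 (shut) to 1 (fully open). A call has 1 to 20 rows; each row is the pose to reach, as a shift and turn from the pose commanded when the call began, along the tool's axes at that moment; what a row does not reach only later rows make up. A row lasts 1/10 s, in which the tool goes at most 50 mm and 8.59 degrees, less where a joint would pass 70% of its speed; a pose out of reach is approached as far as the arm can. A call with a gripper value outside its range is refused whole. The fingers move at their own pace and stop on an object; the grip force is fixed at half the most. Time passes only in rows, so rows that repeat a pose let the fingers close. It gives the time, the measured TCP pose, the force and the opening at its end, in the units of the state.
- robot.sense(): the state, without advancing time (a new reading comes with each control period).
- robot.get_image(name): name is "scene" or "top" or "wrist"; returns the picture (420x560x3 uint8, red, green, blue); there is no depth.
- robot.camera_info(name): a dict with "fx", "fy", "cx", "cy" (pixels), "world_to_cam" (4x4, takes a point from world to camera coordinates); the wrist camera has in their place "tool_from_camera" (4x4, takes a point from camera to tool coordinates, whose origin is the TCP and whose axes are the tool frame's). Camera axes: x right, y down, z forward; pixel columns grow to the right and rows downward; lengths in m; the calibration is good to about 2 mm. A picture is of the moment at which its call begins: read the wrist's pose just before it. camera_info takes no time and is no camera call.
- robot.finish_job(): hands the job in, once; it reports no verdict.
Trained networks look in the newest picture that a camera, given by its name, has taken for a name from the list of things; names that differ only in an ending like _2 or _b are one class to them, and where a whole thing is asked for, a point or a joint stands for the part that bears it (a point fixed in the world has none). Each returns a list of dicts, best first, with "conf" (0 to 1); they miss things now and then, are a little off and sometimes report something else, mostly with a low value. They report only what shows in the picture. A call takes as long as a camera call. They do not tell look-alikes from the thing itself.
- robot.recognise(camera, query): "at" ([column, row] in pixels, amid what is visible of it).
- robot.landmark_of(camera, query): "at" ([column, row] in pixels: a listed point, or the origin of a listed thing).
The state is a dict: "time_s": time; "joint_positions": joint angles; "qd": joint speeds; "tau": joint torques, N m; "tcp_pos": TCP position; "tool_rot": TCP orientation; "force": force on the tool from outside, world axes, zero at the start; "torque": the same for the moment, N m; "gripper_width": opening from 0.0 (shut) to 1.0 (fully open).
Only numpy, scipy, OpenCV 4.12 (cv2) and the standard library are available. Lean on these libraries where they do the work, as an engineer would, in place of code of your own. Each camera call takes 0.05 s, during which the arm holds its last target.

## Working session

There is one attempt and no reset: what is moved stays moved. The work goes in short steps, Python scripts to look and compute and a tool call to move; the robot and the scene stay as the last step left them, time stands still between calls to the robot, and variables do not carry over. Pictures are saved under pics/ and viewed, and the job is handed in when it is done.

Besides the shell and the picture viewer there is one more tool, called after "Call:" by a JSON object that holds its "fn" and its "kwargs", one argument or row to a line. drive_tool: Moves the arm, as the interface text tells. Its arguments: {"type":"object","properties":{"steps":{"type":"string"}},"required":["steps"]}

```bash
mkdir -p pics; ls; cat > h.py <<'E'
import numpy as np, cv2
from rig import robot
from scipy.spatial.transform import Rotation as R
def save(cam,name):
    im=robot.get_image(cam); cv2.imwrite('pics/'+name,im[:,:,::-1]); return im
def cam(name):
    i=robot.camera_info(name)
    K=np.array([[i['fx'],0,i['cx']],[0,i['fy'],i['cy']],[0,0,1]])
    if 'world_to_cam' in i: T=np.array(i['world_to_cam'])
    else:
        s=robot.sense(); W=np.eye(4); W[:3,:3]=R.from_rotvec(s['tool_rot']).as_matrix(); W[:3,3]=s['tcp_pos']
        T=np.linalg.inv(W@np.array(i['tool_from_camera']))
    return K,T
def proj(name,P,KT=None):
    K,T=KT or cam(name); P=np.atleast_2d(P); p=(T[:3,:3]@P.T).T+T[:3,3]; q=(K@p.T).T; return q[:,:2]/q[:,2:]
def atz(name,px,z,KT=None):
    K,T=KT or cam(name); d=T[:3,:3].T@np.linalg.inv(K)@np.array([px[0],px[1],1.]); o=-T[:3,:3].T@T[:3,3]
    return o+d*(z-o[2])/d[2]
E
python3 - <<'E'
from h import *
print(robot.sense())
for c in ['scene','top','wrist']: save(c,c+'0.png')
for c in ['scene','top']:
    K,T=cam(c); print(c,-T[:3,:3].T@T[:3,3],T[2,:3])
E
```

```text
pics
{'time_s': 0.0, 'joint_positions': array([-1.17296811e+00,  2.60669463e-01, -1.39402292e-01,  1.17271044e+00,
        7.01636094e-06,  1.57082048e+00]), 'qd': array([-5.52856893e-04,  2.14417331e-04, -1.38771509e-04,  1.01591712e-03,
        4.84974408e-05,  2.31996094e-04]), 'tau': array([-1.57071223e-03, -4.05670166e+01,  2.53925604e+01,  1.85626675e-02,
       -1.63974732e-04,  1.85939030e-05]), 'tcp_pos': array([ 0.20325602, -0.48366895,  0.40385964]), 'tool_rot': array([ 2.00333999,  0.40587805, -2.0041281 ]), 'force': array([ 0.4801642 ,  0.54683537, -0.59889281]), 'torque': array([ 0.00309388, -0.01340571, -0.0131049 ]), 'gripper_width': 0.9964980336408622}
scene [-0.02347644  0.59009823  0.45629763] [ 0.63155994 -0.66075517 -0.40562871]
top [ 0.4273579  -0.02019193  1.23368786] [ 1.07305626e-01  4.45949461e-04 -9.94225982e-01]
```

View pics/scene0.png

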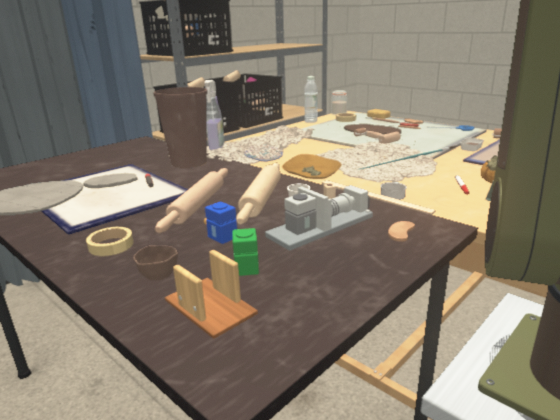

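View pics/top0.png

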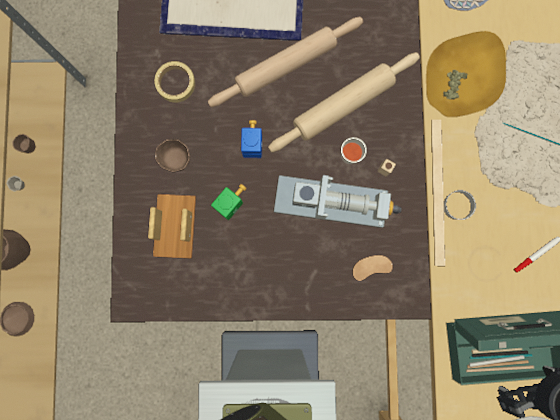

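```bash
python3 - <<'E'
from h import *
zs={'coupler':0,'ledge':.015,'sleeve_grip':.04,'trap_center':.055,'trap_nipple':.04,'stand':0,'glaze_cup':0,'wood_stamp':0,'pinch_pot':0,'wood_rib':0}
for c in ['top','scene']:
    for n,z in zs.items():
        for d in robot.landmark_of(c,n)[:3]: print(c,n,round(d['conf'],2),np.round(d['at'],1),np.round(atz(c,d['at'],z),4))
print(robot.sense()['time_s'])
E
```

```text
top coupler 0.59 [317.  200.7] [ 0.5727 -0.1266  0.    ]
top ledge 0.59 [294.9 193.8] [ 0.5881 -0.0728  0.015 ]
top sleeve_grip 0.91 [361.8 203.5] [ 0.5604 -0.2277  0.04  ]
top trap_center 0.96 [305.6 194.3] [ 0.5814 -0.0958  0.055 ]
top trap_center 0.78 [251.7 143.8] [0.7017 0.0283 0.055 ]
top trap_center 0.64 [228.3 202.4] [0.5643 0.0831 0.055 ]
top trap_nipple 0.88 [328.9 197.3] [ 0.5758 -0.1512  0.04  ]
top trap_nipple 0.82 [243.6 183.4] [0.6106 0.0484 0.04  ]
top trap_nipple 0.65 [253.1 120.7] [0.7612 0.0253 0.04  ]
top stand 0.66 [175.7 228.8] [0.508  0.2144 0.    ]
top stand 0.54 [172.7 160.3] [0.6754 0.2235 0.    ]
top glaze_cup 0.98 [348.  154.6] [ 0.6853 -0.2044  0.    ]
top wood_stamp 0.45 [382.6 168.5] [ 0.6501 -0.2877  0.    ]
top pinch_pot 0.58 [175.  160.3] [0.6754 0.2179 0.    ]
top wood_rib 0.95 [371.3 265.4] [ 0.4161 -0.2531  0.    ]
scene coupler 0.85 [309.3 230.8] [ 0.5785 -0.1235  0.    ]
scene ledge 0.64 [291.9 229.5] [ 0.5935 -0.0797  0.015 ]
scene sleeve_grip 0.69 [340.6 205.5] [ 0.5573 -0.2155  0.04  ]
scene sleeve_grip 0.25 [209.6 309.5] [0.4645 0.2557 0.04  ]
scene trap_center 0.79 [222.1 222. ] [0.6792 0.0506 0.055 ]
scene trap_center 0.78 [298.8 211.5] [ 0.5882 -0.0984  0.055 ]
scene trap_center 0.77 [245.7 250. ] [0.5452 0.1037 0.055 ]
scene trap_nipple 0.84 [205.5 220.5] [0.7412 0.0496 0.04  ]
scene trap_nipple 0.66 [319.8 211.1] [ 0.5746 -0.1573  0.04  ]
scene trap_nipple 0.3 [291.6 230.3] [ 0.5564 -0.0385  0.04  ]
scene stand 0.98 [206.8 307.7] [0.5193 0.2235 0.    ]
scene wood_stamp 0.58 [328.8 202.5] [ 0.6498 -0.2896  0.    ]
scene pinch_pot 0.62 [158.7 275.9] [0.6755 0.2205 0.    ]
scene pinch_pot 0.34 [204.4 306.5] [0.5253 0.2241 0.    ]
scene wood_rib 0.87 [398.8 233.1] [ 0.414  -0.2454  0.    ]
scene wood_rib 0.55 [318.5 209.8] [ 0.64   -0.2335  0.    ]
1.15
```

```bash
python3 - <<'E'
import cv2
im=cv2.imread('pics/top0.png')
a=cv2.resize(im[160:245,262:412],None,fx=5,fy=5,interpolation=cv2.INTER_CUBIC)
cv2.imwrite('pics/crA.png',a)
a=cv2.resize(im[180:270,140:260],None,fx=6,fy=6,interpolation=cv2.INTER_CUBIC)
cv2.imwrite('pics/crB.png',a)
E
```

```text
(no output)
```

View pics/crA.png

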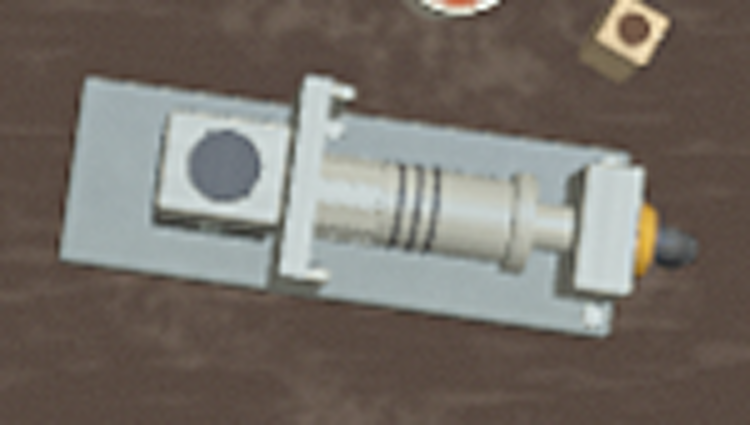

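View pics/crB.png

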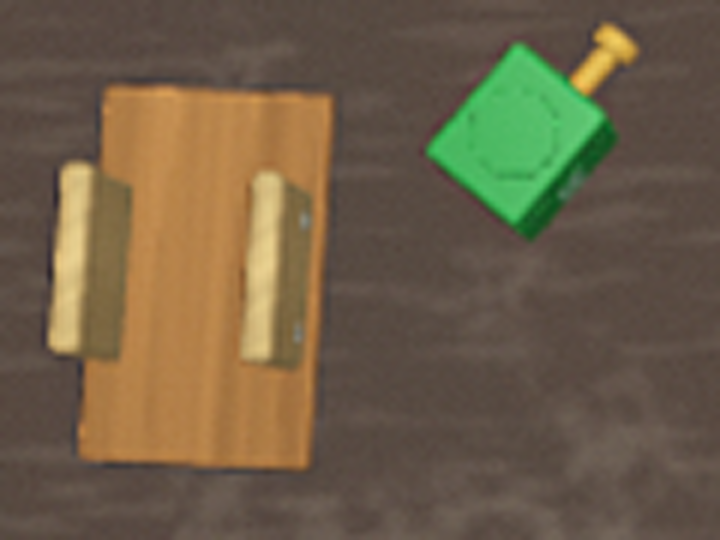

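```bash
cat > fit.py <<'E'
from h import *
def fit(W,M):
    W=np.array(W)[:,:2];M=np.array(M);cw=W.mean(0);cm=M.mean(0)
    H=(M-cm).T@(W-cw);a=np.arctan2(H[0,1]-H[1,0],H[0,0]+H[1,1])
    r=np.array([[np.cos(a),-np.sin(a)],[np.sin(a),np.cos(a)]]);t=cw-r@cm
    return t,a,W-(M@r.T+t)
E
python3 - <<'E'
from fit import *
def o(p,s,off): return (np.array(p)+.5)/s-.5+np.array(off)
# coupler: image left=+y world=+y coupler ; up = +x
C=[o(p,5,(262,160)) for p in [(87,77),(62,259),(607,336),(630,152)]]
W=[atz('top',p,.015) for p in C]; M=[(.045,.1),(-.045,.1),(-.045,-.165),(.045,-.165)]
t,a,e=fit(W,M);print('coupler',t,np.degrees(a),e*1e3)
S=[o(p,6,(140,180)) for p in [(105,86),(333,95),(309,467),(80,459)]]
W=[atz('top',p,.008) for p in S]; M=[(.075,.046),(.075,-.046),(-.075,-.046),(-.075,.046)]
t2,a2,e2=fit(W,M);print('stand',t2,np.degrees(a2),e2*1e3)
r=np.array([[np.cos(a),-np.sin(a)],[np.sin(a),np.cos(a)]])
for n,l,z in [('sg',(0,-.092),.04),('trap',(0,.03),.055),('nip',(0,-.03),.04),('ledge',(0,.05),.015),('stand',None,.0)]:
    p=t+r@np.array(l) if l else t2
    P=[*p,z];print(n,np.round(P,4),'top',proj('top',P).round(1),'scene',proj('scene',P).round(1))
E
```

```text
coupler [ 0.57544917 -0.12615702] -8.592280688485122 [[-0.88843517 -1.23510265]
 [ 0.3947473  -1.80442343]
 [ 0.70743228  1.73923892]
 [-0.2137444   1.30028716]]
stand [0.51543298 0.21688729] -3.0118416345604397 [[-0.74596939 -0.31503876]
 [-0.45204926  0.06593665]
 [ 1.00166334  0.70754733]
 [ 0.1963553  -0.45844523]]
sg [ 0.5617 -0.2171  0.04  ] top [[357.2 203. ]] scene [[339.5 204.8]]
trap [ 0.5799 -0.0965  0.055 ] top [[305.9 194.9]] scene [[301.  212.7]]
nip [ 0.571  -0.1558  0.04  ] top [[330.9 199.3]] scene [[320.6 211.7]]
ledge [ 0.5829 -0.0767  0.015 ] top [[296.6 195.9]] scene [[294.5 231.3]]
stand [0.5154 0.2169 0.    ] top [[174.7 225.7]] scene [[211.2 306.9]]
```

```bash
cat >> h.py <<'E'
def tool():
    s=robot.sense(); return R.from_rotvec(s['tool_rot']).as_matrix(),np.array(s['tcp_pos']),s
def togo(P,yaw=None):
    """P target TCP world; yaw: jaw-axis world deg mod 180. prints shift mm in tool axes, turn options"""
    M,p,s=tool(); d=M.T@(np.array(P)-p)*1e3
    y=np.degrees(np.arctan2(M[1,1],M[0,1])); print('t',s['time_s'],'pos',p.round(4),'yaw',round(y,2),'tilt',M[:,0].round(4),'q1,q6',s['joint_positions'][[0,5]].round(2),'g',round(s['gripper_width'],3))
    print('shift',d.round(1))
    if yaw is not None:
        k=(yaw-y+90)%180-90
        print('turn about tool x (down): rad', [round(-np.radians(k+j),4) for j in(-180,0,180)])
E
python3 - <<'E'
from h import *
print(tool()[0].round(4))
togo([.5617,-.2171,.30],-8.6)
E
```

```text
[[-0.      0.3874 -0.9219]
 [ 0.     -0.9219 -0.3874]
 [-1.     -0.     -0.    ]]
t 1.15 pos [ 0.2034 -0.484   0.4047] yaw -67.21 tilt [-0.  0. -1.] q1,q6 [-1.17  1.57] g 1.0
shift [ 104.7 -107.2 -433.7]
turn about tool x (down): rad [np.float64(2.1187), np.float64(-1.0229), np.float64(-4.1645)]
```

View pics/wrist0.png

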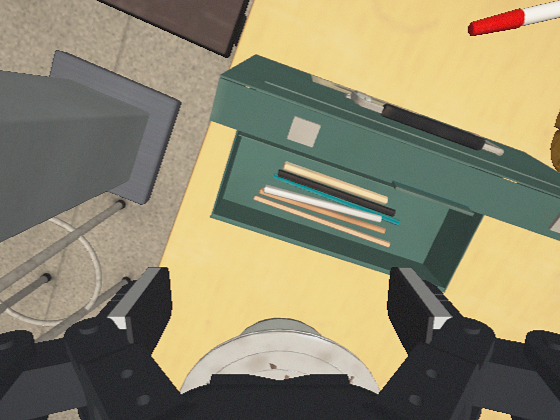

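Call:
{"fn": "drive_tool", "kwargs": {
  "steps": "50 -107 -434 -1.023 1; 50 -107 -434 -1.023 1; 50 -107 -434 -1.023 1; 50 -107 -434 -1.023 1; 50 -107 -434 -1.023 1; 50 -107 -434 -1.023 1; 50 -107 -434 -1.023 1; 50 -107 -434 -1.023 1; 105 -107 -434 -1.023 1; 105 -107 -434 -1.023 1; 105 -107 -434 -1.023 1; 105 -107 -434 -1.023 1; 105 -107 -434 -1.023 1"
}}

```text
time_s: 2.45
tcp_pos: [0.5618, -0.2181, 0.3011]
tool_rot: [1.32, 1.132, -1.319]
force: [-0.4, -0.1, -0.2]
gripper_width: 1.003
```

```bash
python3 - <<'E'
from h import *
togo([.5617,-.2171,.195],-8.6)
KT=cam('wrist'); save('wrist','w1.png')
for n,z in [('sleeve_grip',.04),('trap_center',.055),('coupler',0)]:
    for d in robot.landmark_of('wrist',n)[:2]: print(n,round(d['conf'],2),np.round(d['at'],1),np.round(atz('wrist',d['at'],z,KT),4))
E
```

```text
t 2.45 pos [ 0.5618 -0.2181  0.3011] yaw -8.65 tilt [ 1.4e-03 -9.0e-04 -1.0e+00] q1,q6 [-0.37  1.35] g 1.003
shift [106.1  -0.4  -1. ]
turn about tool x (down): rad [np.float64(3.1407), np.float64(-0.0009), np.float64(-3.1425)]
sleeve_grip 0.85 [281.4 209.9] [ 0.5632 -0.2155  0.04  ]
coupler 0.94 [279.8  66.1] [ 0.5763 -0.1238  0.    ]
```

View pics/w1.png

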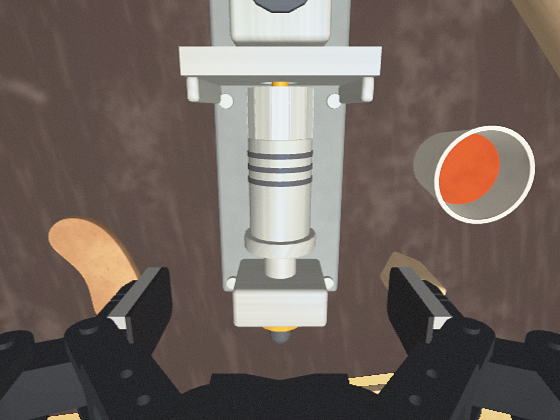

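```bash
python3 - <<'E'
from h import *
KT=cam('wrist'); t=np.array([.5754,-.1262]); a=np.radians(-8.6); r=np.array([[np.cos(a),-np.sin(a)],[np.sin(a),np.cos(a)]])
for n,px,z in [('plateFL',(180,47),.095),('plateFR',(381,47),.095),('plateBL',(181,75),.095),('plateBR',(381,75),.095),('flL',(245,238),.04),('flR',(315,238),.04),('rbL',(235,290),.067),('rbR',(327,290),.067),('rbLb',(234,325),.067),('rbRb',(327,325),.067),('fltop',(280,229),.064)]:
    w=atz('wrist',px,z,KT); print(n,((w[:2]-t)@r*1e3).round(1))
E
```

```text
plateFL [-44.2   0.8]
plateFR [45.3  0.7]
plateBL [-44.7 -11. ]
plateBR [ 46.1 -11.1]
flL [ -23.1 -109.7]
flR [  24.  -109.9]
rbL [ -27.6 -134. ]
rbR [  29.4 -134.2]
rbLb [ -29.1 -158.7]
rbRb [  30.2 -158.9]
fltop [  0.3 -95.3]
```

Call:
{"fn": "drive_tool", "kwargs": {
  "steps": "50 0.3 -1 0 1; 85 0.3 -1 0 1; 105 0.3 -1 0 1; 105 0.3 -1 0 1; 105 0.3 -1 0 0; 105 0.3 -1 0 0; 105 0.3 -1 0 0; 105 0.3 -1 0 0; 105 0.3 -1 0 0; 105 0.3 -1 0 0; 105 0.3 -1 0 0"
}}

```text
time_s: 3.75
tcp_pos: [0.5625, -0.2166, 0.1969]
tool_rot: [1.319, 1.132, -1.318]
force: [-1.8, 0.5, 7.3]
gripper_width: 0.435
```

```bash
python3 - <<'E'
from h import *
togo([.5624,-.2163,.195],-8.6); print(robot.sense()['force']); save('wrist','w2.png')
E
```

```text
t 3.75 pos [ 0.5625 -0.2166  0.1969] yaw -8.61 tilt [ 0.0014 -0.0014 -1.    ] q1,q6 [-0.37  1.35] g 0.435
shift [ 1.9 -0.2 -0.2]
turn about tool x (down): rad [np.float64(3.1414), np.float64(-0.0002), np.float64(-3.1418)]
[-1.83627641  0.45372673  7.31697173]
```

View pics/w2.png

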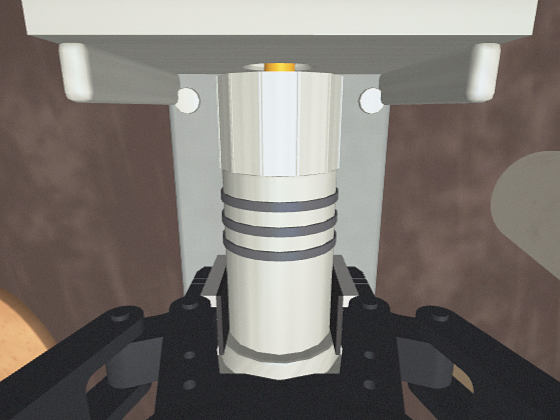

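Wrist view: the pads straddle the sleeve (columns 218–345) just ahead of the flange at row 360. Next I pull it back.

Call:
{"fn": "drive_tool", "kwargs": {
  "steps": "0 0 4 0 0; 0 0 8 0 0; 0 0 12 0 0; 0 0 15 0 0; 0 0 16 0 0; 0 0 16 0 0; 0 0 16 0 0"
}}

```text
time_s: 4.5
tcp_pos: [0.5605, -0.2295, 0.1968]
tool_rot: [1.325, 1.139, -1.312]
force: [-0.1, 12.0, 9.4]
gripper_width: 0.439
```

```bash
python3 - <<'E'
from h import *
togo([.5624,-.2163,.195],-8.6); print(robot.sense()['force']); save('wrist','w3.png');save('top','t3.png')
E
python3 -c "
import cv2
im=cv2.imread('pics/t3.png');cv2.imwrite('pics/t3c.png',cv2.resize(im[160:245,262:412],None,fx=5,fy=5))"
```

```text
t 4.5 pos [ 0.5605 -0.2295  0.1968] yaw -8.51 tilt [ 0.003   0.0074 -1.    ] q1,q6 [-0.39  1.33] g 0.439
shift [  1.9  -0.1 -13.3]
turn about tool x (down): rad [np.float64(3.1432), np.float64(0.0016), np.float64(-3.14)]
[-0.14957827 12.00175069  9.37388145]
```

View pics/w3.png

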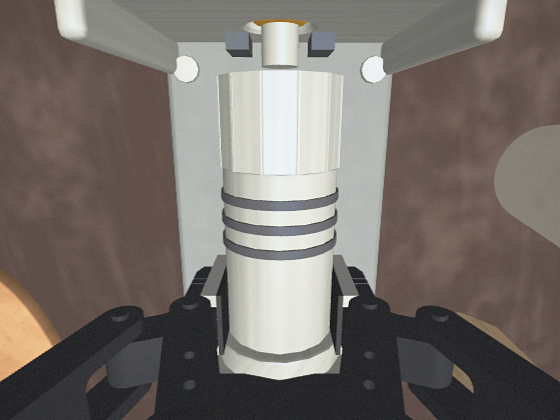

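View pics/t3c.png

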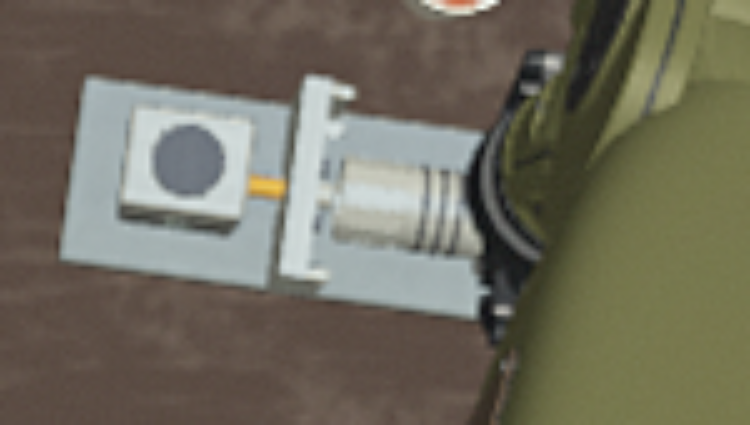

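The trap is ejected, with the nipple visible at about column 265 of the crop. The sleeve is only about 12 mm back, so I pull further to the stop.

Call:
{"fn": "drive_tool", "kwargs": {
  "steps": "0 0 2 0 0; 0 0 4 0 0; 0 0 5 0 0; 0 0 6 0 0; 0 0 6 0 0; 0 0 6 0 0"
}}

```text
time_s: 5.2
tcp_pos: [0.5599, -0.2337, 0.1968]
tool_rot: [1.328, 1.143, -1.309]
force: [0.5, 17.4, 10.3]
gripper_width: 0.438
```

```bash
python3 - <<'E'
from h import *
togo([.5624,-.2163,.195],-8.6); print(robot.sense()['force'])
E
```

```text
t 5.2 pos [ 0.5599 -0.2337  0.1968] yaw -8.43 tilt [ 0.0039  0.0123 -0.9999] q1,q6 [-0.4   1.32] g 0.438
shift [  2.   -0.  -17.6]
turn about tool x (down): rad [np.float64(3.1445), np.float64(0.0029), np.float64(-3.1387)]
[ 0.5086959  17.35838537 10.30502681]
```

Call:
{"fn": "drive_tool", "kwargs": {
  "steps": "0 0 0 0 1; 0 0 0 0 1; 0 0 0 0 1; 0 0 0 0 1; 0 0 0 0 1; -50 0 0 0 1; -100 0 0 0 1; -130 0 -10 0 1; -130 0 -60 0 1; -130 0 -80 0 1; -130 0 -80 0 1; -130 0 -80 0 1"
}}

```text
time_s: 6.4
tcp_pos: [0.5711, -0.159, 0.3247]
tool_rot: [1.318, 1.134, -1.319]
force: [-0.2, 0.5, 0.2]
gripper_width: 0.998
```

```bash
python3 - <<'E'
from h import *
togo([.5624,-.2163,.195],-8.6); print(robot.sense()['force']); KT=cam('wrist');save('wrist','w4.png')
for n,z in [('trap_center',.055),('trap_nipple',.04),('sleeve_grip',.04),('coupler',0)]:
    for d in robot.landmark_of('wrist',n)[:2]: print(n,round(d['conf'],2),np.round(d['at'],1),np.round(atz('wrist',d['at'],z,KT),4))
E
```

```text
t 6.4 pos [ 0.5711 -0.159   0.3247] yaw -8.56 tilt [-3.e-04 -7.e-04 -1.e+00] q1,q6 [-0.27  1.45] g 0.998
shift [129.7  -0.   57.9]
turn about tool x (down): rad [np.float64(3.1423), np.float64(0.0007), np.float64(-3.1409)]
[-0.23172428  0.5008824   0.17897381]
sleeve_grip 0.68 [283.  280.9] [ 0.564  -0.2191  0.04  ]
coupler 0.76 [280.6 151.6] [ 0.5763 -0.1259  0.    ]
```

View pics/w4.png

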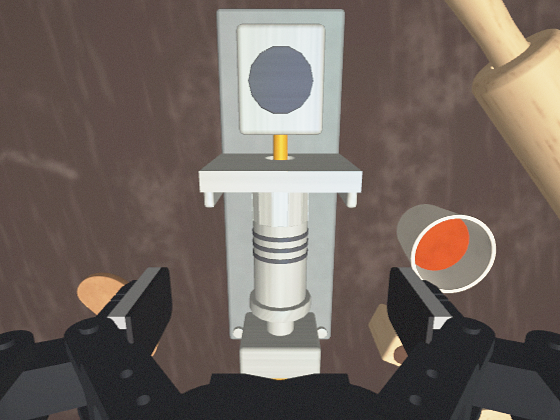

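```bash
python3 - <<'E'
from h import *
KT=cam('wrist')
c=[atz('wrist',p,.095,KT)*1e3 for p in [(238,25),(325,25),(323,134),(240,134)]]
for a,b in [(0,1),(1,2),(2,3),(3,0)]: print(np.linalg.norm(c[a]-c[b]).round(1))
m=np.mean(c,0);print(m, np.degrees(np.arctan2(*(c[1]-c[0])[[1,0]])),np.degrees(np.arctan2(*(c[2]-c[3])[[1,0]])))
togo([m[0]/1e3,m[1]/1e3,.23],-8.6)
E
```

```text
43.2
53.2
44.5
53.2
[583.36051289 -80.2230258   95.        ] -8.695231854361209 -8.706708920248188
t 6.65 pos [ 0.571  -0.16    0.3244] yaw -8.68 tilt [-5.e-04 -1.e-04 -1.e+00] q1,q6 [-0.27  1.45] g 1.001
shift [ 94.4   0.3 -80.7]
turn about tool x (down): rad [np.float64(3.1401), np.float64(-0.0015), np.float64(-3.1431)]
```

Call:
{"fn": "drive_tool", "kwargs": {
  "steps": "0 0.3 -50 0 1; 0 0.3 -81 0 1; 0 0.3 -81 0 1; 45 0.3 -81 0 1; 85 0.3 -81 0 1; 104 0.3 -81 0 1; 104 0.3 -81 0 1; 104 0.3 -81 0 1; 104 0.3 -81 0 0; 104 0.3 -81 0 0; 104 0.3 -81 0 0; 104 0.3 -81 0 0; 104 0.3 -81 0 0; 104 0.3 -81 0 0; 104 0.3 -81 0 0"
}}

```text
time_s: 8.15
tcp_pos: [0.5842, -0.079, 0.2223]
tool_rot: [1.32, 1.132, -1.317]
force: [-0.4, -0.3, 5.7]
gripper_width: 0.53
```

```bash
python3 - <<'E'
from h import *
togo([.583,-.080,.22],-8.6); print(robot.sense()['force']); save('wrist','w5.png')
E
```

```text
t 8.15 pos [ 0.5842 -0.079   0.2223] yaw -8.59 tilt [ 2.7e-03 -7.0e-04 -1.0e+00] q1,q6 [-0.13  1.59] g 0.53
shift [ 2.3 -1.   1.1]
turn about tool x (down): rad [np.float64(3.1417), np.float64(0.0001), np.float64(-3.1415)]
[-0.37331017 -0.30708744  5.74961758]
```

View pics/w5.png

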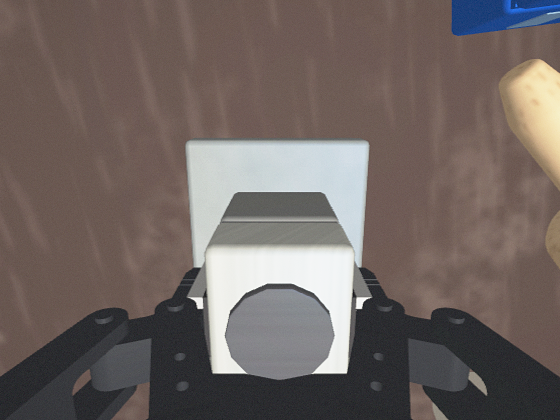

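Call:
{"fn": "drive_tool", "kwargs": {
  "steps": "-20 0 0 0 0; -50 0 0 0 0; -90 0 0 0 0; -90 -40 -19 0 0; -90 -80 -37 0 0; -90 -125 -58 0 0; -90 -178 -83 0 0; -90 -178 -83 0 0; -60 -178 -83 0 0; -30 -178 -83 0 0; -5 -178 -83 0 0; 0 -178 -83 0 0; 0 -178 -83 0 0; 0 -178 -83 0 0"
}}

```text
time_s: 9.6
tcp_pos: [0.4201, 0.0303, 0.2216]
tool_rot: [1.32, 1.136, -1.318]
force: [-3.1, 2.6, 6.0]
gripper_width: 0.531
```

```bash
python3 - <<'E'
from h import *
togo([.42,.03,.2073],-8.6); print(robot.sense()['force']); save('scene','s6.png')
E
```

```text
t 9.6 pos [0.4201 0.0303 0.2216] yaw -8.57 tilt [ 1.0e-04  2.1e-03 -1.0e+00] q1,q6 [0.07 1.79] g 0.531
shift [14.3 -0.1  0.3]
turn about tool x (down): rad [np.float64(3.1421), np.float64(0.0005), np.float64(-3.1411)]
[-3.11170701  2.64969746  5.96531582]
```

View pics/s6.png

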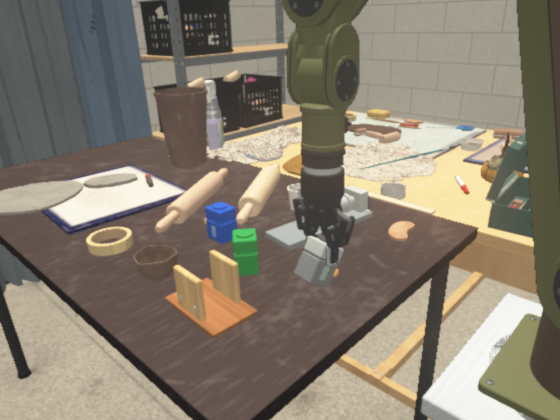

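```bash
python3 -c "
import cv2
im=cv2.imread('pics/s6.png');cv2.imwrite('pics/s6c.png',cv2.resize(im[180:300,230:390],None,fx=5,fy=5,interpolation=2))"
python3 - <<'E'
from h import *
save('wrist','w6.png');print(robot.sense()['force'])
E
```

```text
[-2.1809013   2.55642486  6.40492622]
```

View pics/s6c.png

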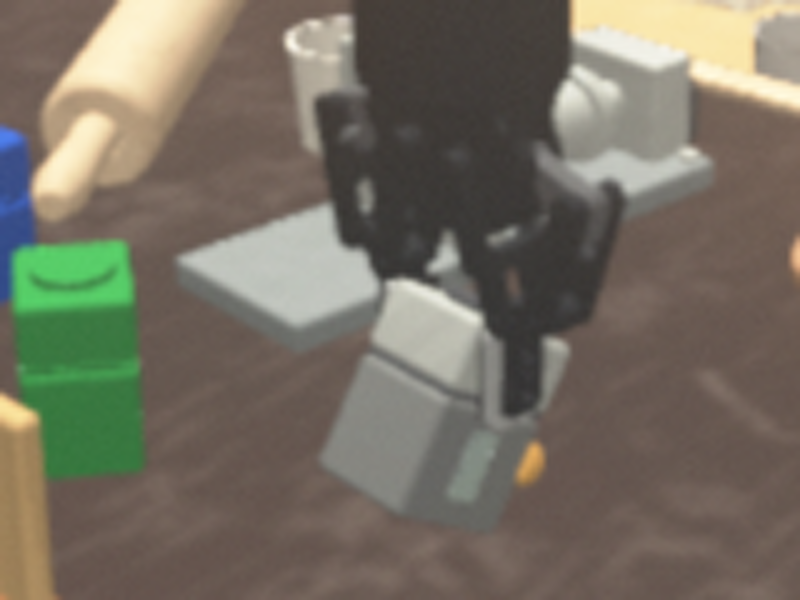

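View pics/w6.png

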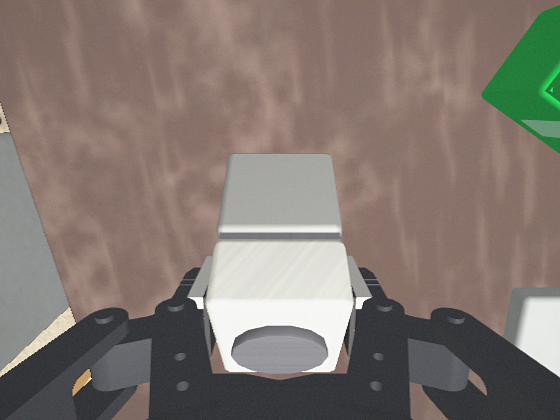

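```bash
cat > pose.py <<'E'
from h import *
from scipy.optimize import least_squares
def tp(px_top,px_bot):
    """px lists: [L,R] of +y top edge, +y bottom edge. tool frame y=trap x, -z = trap y, -x up"""
    i=robot.camera_info('wrist');K=np.array([[i['fx'],0,i['cx']],[0,i['fy'],i['cy']],[0,0,1]]);T=np.linalg.inv(np.array(i['tool_from_camera']))
    obs=np.array(px_top+px_bot,float)
    def f(v):
        th,cy,cx,cz=v
        P=[]
        for z in(.04,-.04):
            for x in(-.023,.023):
                y=.028; Y=y*np.cos(th)-z*np.sin(th); Z=y*np.sin(th)+z*np.cos(th)
                P.append([cx-Z,cy+x,cz-Y])
        p=(T[:3,:3]@np.array(P).T).T+T[:3,3]; q=(K@p.T).T; return (q[:,:2]/q[:,2:]-obs).ravel()
    s=least_squares(f,[.3,0,.16,0],x_scale=[.1,.01,.01,.01]); v=s.x
    print('theta deg',np.degrees(v[0]).round(2),'centre in tool y,x,z mm',(v[1:]*1e3).round(1),'resid',s.fun.round(1)); return v
E
python3 - <<'E'
from pose import *
tp([(206,300),(354,300)],[(230,154),(331,154)])
tp([(206,249),(354,249)],[(236,192),(326,192)])  # at initial grasp bottom edge guess w5 
v=tp([(206,300),(354,300)],[(230,154),(331,154)])
th=v[0]
for y in(-.028,.028):
  Y=y*np.cos(th)+.04*np.sin(th);Z=y*np.sin(th)-.04*np.cos(th); print('edge y',y,'height',tool()[1][2]-(v[2]-Z), 'horizontal +y rel tcp',-(v[3]-Y))
E
```

```text
theta deg 26.99 centre in tool y,x,z mm [ -0.6 179.5  -3.8] resid [-0.   0.2  0.9  0.   0.9 -0.2 -2.3 -0.2]
theta deg -0.15 centre in tool y,x,z mm [ -0.6 175.6   2.5] resid [ 0.4  0.1  1.  -0.  -0.2 -0.  -2.  -0.1]
theta deg 26.99 centre in tool y,x,z mm [ -0.6 179.5  -3.8] resid [-0.   0.2  0.9  0.   0.9 -0.2 -2.3 -0.2]
edge y -0.028 height -0.006209384747945301 horizontal +y rel tcp -0.0030488677209228707
edge y 0.028 height 0.019203142206920737 horizontal +y rel tcp 0.04685307085633289
```

Call:
{"fn": "drive_tool", "kwargs": {
  "steps": "3 0 0 0 0; 3.5 0 -4 0 0; 4 0 -8 0 0; 5 0 -12 0 0; 5 0 -12 0 0"
}}

```text
time_s: 10.2
tcp_pos: [0.4219, 0.0408, 0.219]
tool_rot: [1.317, 1.129, -1.319]
force: [-8.5, -4.5, 33.6]
gripper_width: 0.534
```

```bash
python3 - <<'E'
from h import *
togo([.42,.03,.2073],-8.6); print(robot.sense()['force']); save('wrist','w7.png')
E
```

```text
t 10.2 pos [0.4219 0.0408 0.219 ] yaw -8.61 tilt [ 0.002  -0.0049 -1.    ] q1,q6 [0.1  1.82] g 0.534
shift [11.8 -0.3 10.9]
turn about tool x (down): rad [np.float64(3.1414), np.float64(-0.0002), np.float64(-3.1418)]
[-8.46333165 -4.53554103 33.58854344]
```

View pics/w7.png

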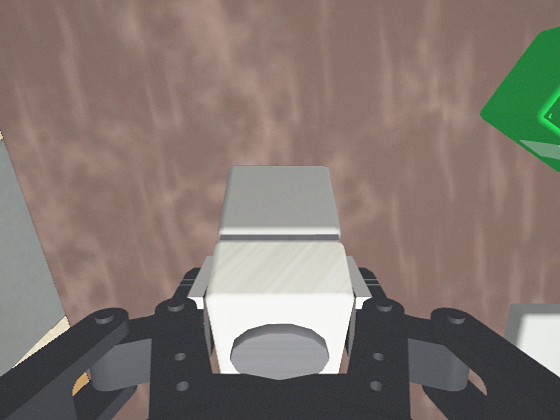

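Call:
{"fn": "drive_tool", "kwargs": {
  "steps": "0 0 -5 0 0; 0 0 -10 0 0; 1 0 -15 0 0; 2 0 -20 0 0; 2 0 -20 0 0"
}}

```text
time_s: 10.75
tcp_pos: [0.4253, 0.0605, 0.215]
tool_rot: [1.316, 1.129, -1.32]
force: [-1.5, -4.7, 9.6]
gripper_width: 0.529
```

```bash
python3 - <<'E'
from h import *
togo([.42,.03,.2073],-8.6); print(robot.sense()['force']); save('wrist','w8.png')
E
```

```text
t 10.75 pos [0.4253 0.0605 0.215 ] yaw -8.61 tilt [ 0.002  -0.0053 -1.    ] q1,q6 [0.14 1.86] g 0.529
shift [ 7.8 -0.7 31. ]
turn about tool x (down): rad [np.float64(3.1413), np.float64(-0.0003), np.float64(-3.1418)]
[-1.53316455 -4.65456411  9.62249535]
```

View pics/w8.png

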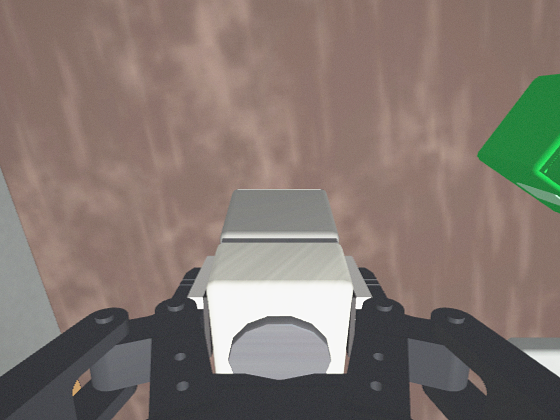

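Call:
{"fn": "drive_tool", "kwargs": {
  "steps": "2 0 -4 0 0; 4 0 -8 0 0; 6 0 -12 0 0; 8 0 -14 0 0; 8 0 -14 0 0"
}}

```text
time_s: 11.3
tcp_pos: [0.4272, 0.0735, 0.2088]
tool_rot: [1.315, 1.126, -1.321]
force: [-6.0, -11.2, 30.6]
gripper_width: 0.524
```

```bash
python3 - <<'E'
from h import *
togo([.42,.03,.2073],-8.6); print(robot.sense()['force']); save('wrist','w9.png')
E
```

```text
t 11.3 pos [0.4272 0.0735 0.2088] yaw -8.65 tilt [ 0.0025 -0.0084 -1.    ] q1,q6 [0.17 1.9 ] g 0.524
shift [ 1.9 -0.6 44. ]
turn about tool x (down): rad [np.float64(3.1407), np.float64(-0.0009), np.float64(-3.1425)]
[ -6.01237876 -11.2359701   30.55591665]
```

View pics/w9.png

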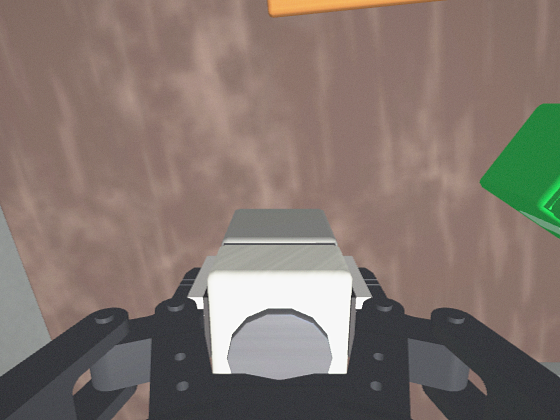

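```bash
python3 - <<'E'
from pose import *
tp([(207,274),(353,274)],[(235,209),(327,209)])
save('scene','s9.png')
im=cv2.imread('pics/s9.png');cv2.imwrite('pics/s9c.png',cv2.resize(im[180:310,200:370],None,fx=4,fy=4,interpolation=2))
E
```

```text
theta deg -0.85 centre in tool y,x,z mm [ -0.6 174.   10.8] resid [-0.   0.1  1.4 -0.   1.  -0.  -3.3 -0.1]
```

View pics/s9c.png

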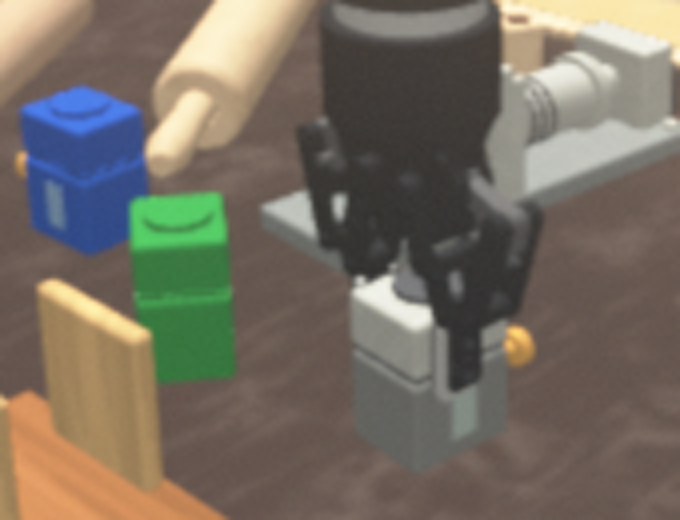

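Call:
{"fn": "drive_tool", "kwargs": {
  "steps": "-3 0 2 0 0; -3 0 2 0 0; -3 0 2 0 0.7; -3 0 2 0 1; -3 0 2 0 1; -3 0 2 0 1; -40 0 2 0 1; -80 0 2 0 1; -120 0 40 0 1; -120 0 80 0 1; -120 0 80 0 1; -120 0 80 0 1"
}}

```text
time_s: 12.6
tcp_pos: [0.4147, -0.0045, 0.3258]
tool_rot: [1.321, 1.133, -1.32]
force: [-0.3, 0.8, 0.8]
gripper_width: 1.006
```

```bash
python3 - <<'E'
from h import *
togo([.42,.03,.2073],-8.6); print(robot.sense()['force']); save('wrist','w10.png'); save('scene','s10.png'); 
for n,z in [('trap_center',.04),('trap_nipple',.025)]:
    for d in robot.landmark_of('wrist',n)[:2]: print(n,round(d['conf'],2),np.round(d['at'],1),np.round(atz('wrist',d['at'],z),4))
E
```

```text
t 12.6 pos [ 0.4147 -0.0045  0.3258] yaw -8.74 tilt [ 4.e-04  5.e-04 -1.e+00] q1,q6 [-0.01  1.71] g 1.006
shift [ 1.185e+02 -1.000e-01 -3.490e+01]
turn about tool x (down): rad [np.float64(3.1392), np.float64(-0.0024), np.float64(-3.144)]
[-0.27382623  0.81849289  0.81376548]
trap_center 0.57 [488.1  30.1] [0.5625 0.0914 0.04  ]
trap_nipple 0.79 [279.5 186.9] [0.4153 0.0071 0.025 ]
trap_nipple 0.79 [541.   87.8] [0.6076 0.0502 0.025 ]
```

View pics/w10.png

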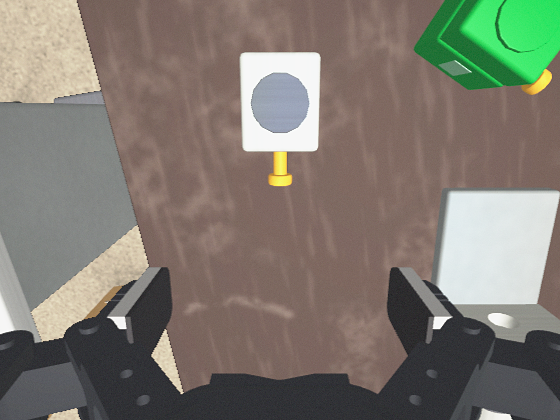

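View pics/s10.png

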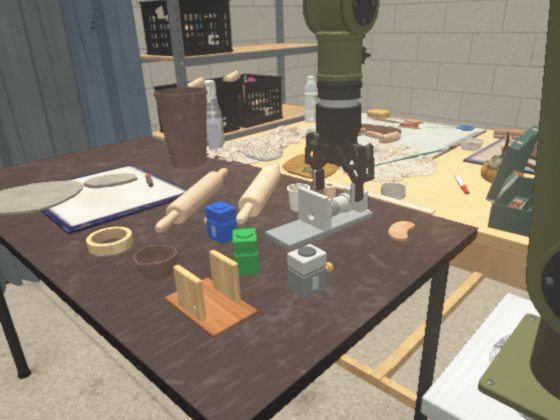

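```bash
python3 - <<'E'
from h import *
KT=cam('wrist')
c=[atz('wrist',p,.08,KT)*1e3 for p in [(240,53),(320,53),(318,151),(243,151)]]
for a,b in [(0,1),(1,2),(2,3),(3,0)]: print(np.linalg.norm(c[a]-c[b]).round(1))
m=np.mean(c,0);print(m, np.degrees(np.arctan2(*(c[1]-c[0])[[1,0]])),np.degrees(np.arctan2(*(c[2]-c[3])[[1,0]])))
togo([m[0]/1e3,m[1]/1e3,.22],-8.7+90)
E
```

```text
43.7
53.2
43.9
53.2
[424.49768374  66.24571122  80.        ] -8.525755338703847 -8.522172202289418
t 12.8 pos [ 0.4148 -0.003   0.3251] yaw -8.5 tilt [-1.4e-03  3.0e-04 -1.0e+00] q1,q6 [-0.01  1.71] g 0.994
shift [105.1  -0.5 -69.9]
turn about tool x (down): rad [np.float64(1.5742), np.float64(-1.5674), np.float64(-4.709)]
```

Call:
{"fn": "drive_tool", "kwargs": {
  "steps": "0 -0.5 -40 -1.57 1; 0 -0.5 -70 -1.57 1; 0 -0.5 -70 -1.57 1; 0 -0.5 -70 -1.57 1; 0 -0.5 -70 -1.57 1; 0 -0.5 -70 -1.57 1; 0 -0.5 -70 -1.57 1; 0 -0.5 -70 -1.57 1; 0 -0.5 -70 -1.57 1; 0 -0.5 -70 -1.57 1; 0 -0.5 -70 -1.57 1; 0 -0.5 -70 -1.57 1; 0 -0.5 -70 -1.57 1; 30 -0.5 -70 -1.57 1; 30 -0.5 -70 -1.57 1"
}}

```text
time_s: 14.3
tcp_pos: [0.4232, 0.0655, 0.2933]
tool_rot: [0.118, 1.573, -0.12]
force: [-0.0, -0.2, -0.3]
gripper_width: 1.0
```

```bash
python3 - <<'E'
from h import *
togo([.4245,.0662,.218],81.4); save('wrist','w11.png')
E
```

```text
t 14.3 pos [0.4232 0.0655 0.2933] yaw 81.34 tilt [-5.8e-03 -8.0e-04 -1.0e+00] q1,q6 [0.15 0.3 ] g 1.0
shift [75.3  1.   1.6]
turn about tool x (down): rad [np.float64(3.1405), np.float64(-0.001), np.float64(-3.1426)]
```

View pics/w11.png

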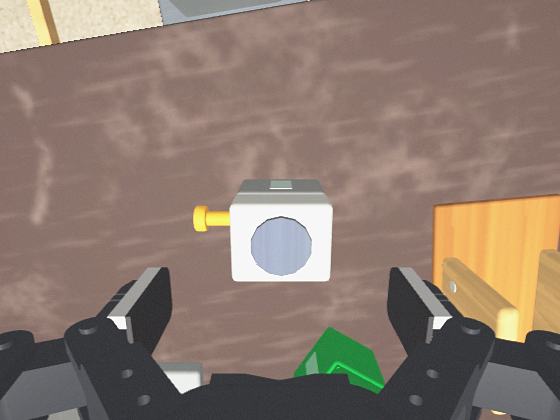

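Call:
{"fn": "drive_tool", "kwargs": {
  "steps": "40 0.5 1 0 1; 65 0.5 1 0 1; 76 0.5 1 0 1; 76 0.5 1 0 1; 76 0.5 1 0 1; 76 0.5 1 0 0; 76 0.5 1 0 0; 76 0.5 1 0 0; 76 0.5 1 0 0; 76 0.5 1 0 0; 76 0.5 1 0 0; 76 0.5 1 0 0"
}}

```text
time_s: 15.55
tcp_pos: [0.4265, 0.0657, 0.221]
tool_rot: [0.119, 1.565, -0.119]
force: [-1.2, -1.6, 5.7]
gripper_width: 0.645
```

```bash
python3 - <<'E'
from h import *
togo([.4245,.0662,.218],81.4);print(robot.sense()['force']); save('wrist','w12.png')
E
```

```text
t 15.55 pos [0.4265 0.0657 0.221 ] yaw 81.35 tilt [ 2.4e-03 -2.0e-04 -1.0e+00] q1,q6 [0.15 0.3 ] g 0.645
shift [ 3.   0.2 -2.1]
turn about tool x (down): rad [np.float64(3.1407), np.float64(-0.0009), np.float64(-3.1425)]
[-1.21122961 -1.60123546  5.66766543]
```

View pics/w12.png

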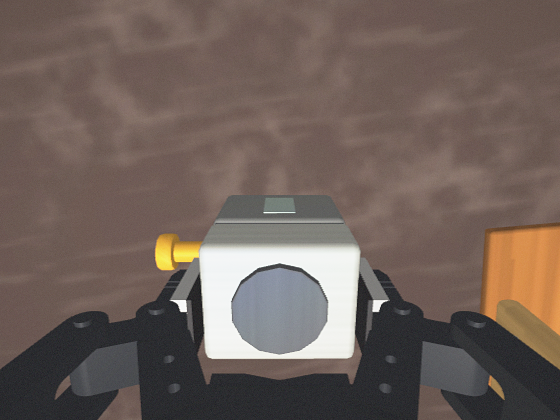

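Call:
{"fn": "drive_tool", "kwargs": {
  "steps": "-30 0 0 0 0; -70 0 0 0 0; -110 0 0 0 0; -110 40 16 0.15 0; -110 80 32 0.3 0; -110 120 49 0.45 0; -110 161 65 0.6 0; -110 161 65 0.74 0; -110 161 65 0.88 0; -110 161 65 1.02 0; -110 161 65 1.16 0; -110 161 65 1.3 0; -110 161 65 1.44 0; -110 161 65 1.472 0; -110 161 65 1.472 0; -110 161 65 1.472 0"
}}

```text
time_s: 17.2
tcp_pos: [0.5141, 0.2151, 0.3295]
tool_rot: [1.246, 1.185, -1.248]
force: [-0.0, 0.5, -3.9]
gripper_width: 0.642
```

```bash
python3 - <<'E'
from h import *
togo([.5153,.2149,.229],-3);print(robot.sense()['force']); save('wrist','w13.png');save('scene','s13.png');save('top','t13.png')
im=cv2.imread('pics/s13.png');cv2.imwrite('pics/s13c.png',cv2.resize(im[180:340,130:300],None,fx=4,fy=4,interpolation=2)[:600])
E
```

```text
t 17.2 pos [0.5141 0.2151 0.3295] yaw -2.94 tilt [-8.e-04 -4.e-04 -1.e+00] q1,q6 [0.4  2.02] g 0.642
shift [1.005e+02 1.300e+00 1.000e-01]
turn about tool x (down): rad [np.float64(3.1427), np.float64(0.0011), np.float64(-3.1405)]
[-0.04892695  0.48093567 -3.91117435]
```

View pics/w13.png

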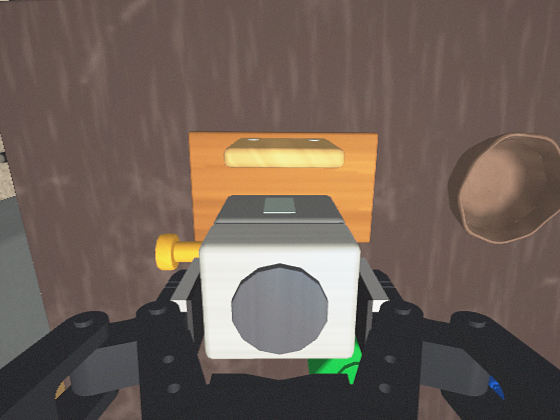

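View pics/s13c.png

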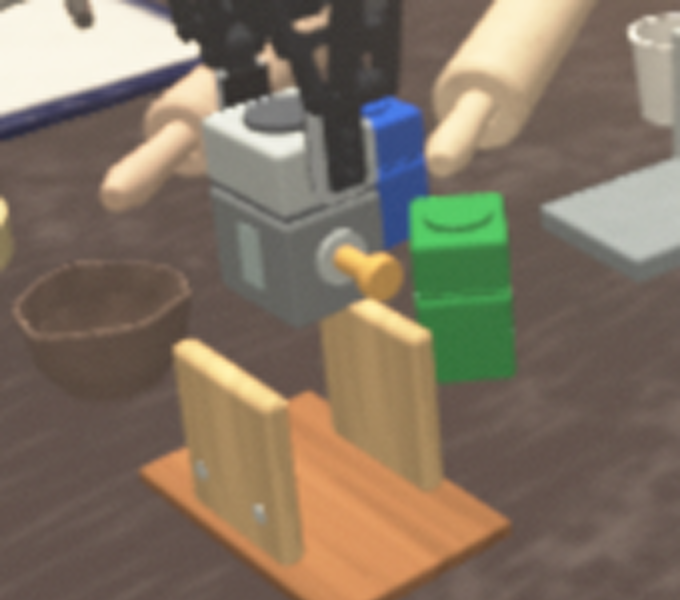

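```bash
python3 - <<'E'
from h import *
KT=cam('wrist'); t=np.array([.5154,.2169]); a=np.radians(-3); r=np.array([[np.cos(a),-np.sin(a)],[np.sin(a),np.cos(a)]])
for n,px,z in [('baseL -75,46',(190,132),.008),('baseR 75,46',(378,134),.008),('wallOutL -36,42',(225,149),.086),('wallOutR 36,42',(343,149),.086),('wallInL -36,30',(226,166),.086),('wallInR',(343,166),.086)]:
    w=atz('wrist',px,z,KT); print(n,((w[:2]-t)@r*1e3).round(1))
M,p,s=tool(); print('tcp in stand',((p[:2]-t)@r*1e3).round(1))
E
python3 -c "
import cv2
im=cv2.imread('pics/w13.png');cv2.imwrite('pics/w13c.png',cv2.resize(im[120:260,180:390],None,fx=3.8,fy=3.8,interpolation=2))"
```

```text
baseL -75,46 [-71.9  47.6]
baseR 75,46 [75.6 46.1]
wallOutL -36,42 [-33.5  42.9]
wallOutR 36,42 [35.  42.9]
wallInL -36,30 [-33.3  32.9]
wallInR [35.5 33. ]
tcp in stand [-1.  -1.8]
```

View pics/w13c.png

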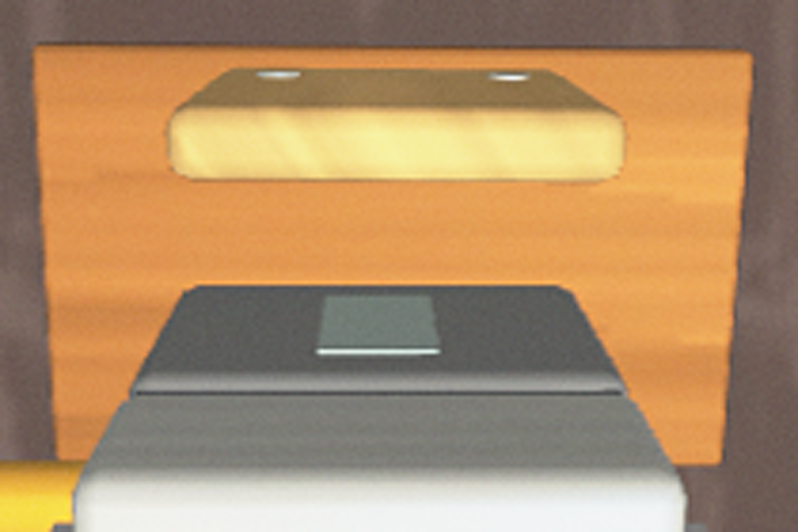

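```bash
python3 - <<'E'
from h import *
KT=cam('wrist'); t=np.array([.5154,.2169]); a=np.radians(-3); r=np.array([[np.cos(a),-np.sin(a)],[np.sin(a),np.cos(a)]])
M,p,s=tool(); tc=((p[:2]-t)@r*1e3)
for z in(.1885,.184,.193):
  for px in[(202,249),(358,249),(206,358),(354,358)]:
    w=atz('wrist',px,z,KT); print(z,((w[:2]-t)@r*1e3-tc).round(1))
E
```

```text
0.1885 [-26.3  23.5]
0.1885 [24.6 23.5]
0.1885 [-27.2 -18.1]
0.1885 [ 25.6 -18.1]
0.184 [-27.3  21.7]
0.184 [25.6 21.7]
0.184 [-28.3 -21.6]
0.184 [ 26.7 -21.6]
0.193 [-25.2  25.3]
0.193 [23.5 25.3]
0.193 [-26.1 -14.6]
0.193 [ 24.5 -14.6]
```

Call:
{"fn": "drive_tool", "kwargs": {
  "steps": "0 2 -1 0 0; 25 2 -1 0 0; 50 2 -1 0 0; 75 2 -1 0 0; 90 2 -1 0 0; 94 2 -1 0 0; 94 2 -1 0 0; 94 2 -1 0 0"
}}

```text
time_s: 18.15
tcp_pos: [0.5171, 0.2164, 0.2366]
tool_rot: [1.249, 1.184, -1.246]
force: [0.8, 0.3, -4.0]
gripper_width: 0.646
```

```bash
python3 - <<'E'
from h import *
togo([.5153,.2149,.229],-3);print(robot.sense()['force']); save('wrist','w14.png');save('scene','s14.png')
im=cv2.imread('pics/s14.png');cv2.imwrite('pics/s14c.png',cv2.resize(im[190:340,130:300],None,fx=4,fy=4,interpolation=2)[:600])
E
```

```text
t 18.15 pos [0.5171 0.2164 0.2366] yaw -2.98 tilt [ 1.7e-03  7.0e-04 -1.0e+00] q1,q6 [0.4  2.02] g 0.646
shift [ 7.6 -1.7  1.6]
turn about tool x (down): rad [np.float64(3.142), np.float64(0.0004), np.float64(-3.1412)]
[ 0.82845187  0.29032166 -3.9548074 ]
```

View pics/w14.png

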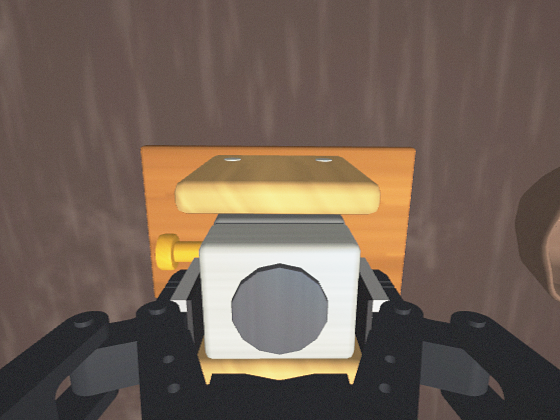

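View pics/s14c.png

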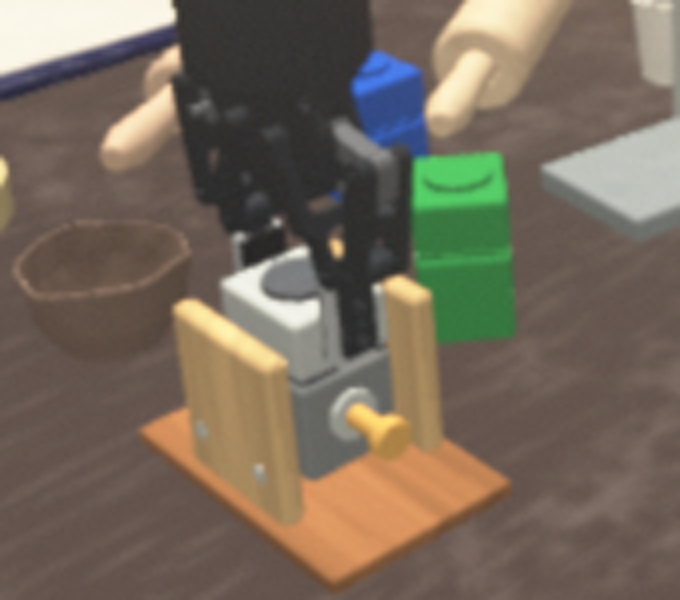

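```bash
python3 - <<'E'
from h import *
KT=cam('wrist'); t=np.array([.5154,.2169]); a=np.radians(-3); r=np.array([[np.cos(a),-np.sin(a)],[np.sin(a),np.cos(a)]])
for n,px,z in [('wIn',(278,212),.086),('wOutL',(177,186),.086),('wOutR',(379,186),.086),('farIn?',(215,362),.086),('farOut',(280,383),.086),('farInR',(350,360),.086),('baseL',(142,147),.008),('baseR',(415,149),.008),('tF',(280,249),.0956),('tB',(280,358),.0956)]:
    w=atz('wrist',px,z,KT); print(n,((w[:2]-t)@r*1e3).round(1))
M,p,s=tool(); print(((p[:2]-t)@r*1e3).round(1))
E
```

```text
wIn [ 0.6 33. ]
wOutL [-33.5  42.2]
wOutR [34.8 42.1]
farIn? [-24.  -27.7]
farOut [  1.3 -37.5]
farInR [ 28.6 -26.9]
baseL [-72.8  47.3]
baseR [74.9 46.1]
tF [ 1.2 23.2]
tB [  1.3 -18.5]
[ 1.7 -0.4]
```

Call:
{"fn": "drive_tool", "kwargs": {
  "steps": "4 0 0 0 0; 7 0 0 0 0; 8 0 0 0 0; 8 0 0 0 0; 8 0 0 0 0"
}}

```text
time_s: 18.75
tcp_pos: [0.5166, 0.2163, 0.229]
tool_rot: [1.249, 1.184, -1.246]
force: [-2.2, 0.2, 5.5]
gripper_width: 0.644
```

Call:
{"fn": "drive_tool", "kwargs": {
  "steps": "8 0 0 0 0.8; 8 0 0 0 1; 8 0 0 0 1; 8 0 0 0 1; 8 0 0 0 1; -20 0 0 0 1; -60 0 0 0 1; -110 0 0 0 1; -110 0 40 0 1; -110 0 90 0 1; -110 0 90 0 1; -110 0 90 0 1"
}}

```text
time_s: 19.95
tcp_pos: [0.5117, 0.1252, 0.3379]
tool_rot: [1.25, 1.183, -1.249]
force: [0.8, -0.2, -0.2]
gripper_width: 1.002
```

```bash
python3 - <<'E'
from h import *
togo([.5153,.2149,.229],-3);print(robot.sense()['force']); save('wrist','w15.png');save('scene','s15.png');save('top','t15.png')
KT=cam('wrist')
im=cv2.imread('pics/s15.png');cv2.imwrite('pics/s15c.png',cv2.resize(im[190:340,130:300],None,fx=4,fy=4,interpolation=2)[:600])
E
```

```text
t 19.95 pos [0.5117 0.1252 0.3379] yaw -3.12 tilt [ 2.e-04  5.e-04 -1.e+00] q1,q6 [0.24 1.87] g 1.002
shift [109.   -1.3 -89.7]
turn about tool x (down): rad [np.float64(3.1395), np.float64(-0.0021), np.float64(-3.1437)]
[ 0.79671269 -0.20484411 -0.17884178]
```

View pics/w15.png

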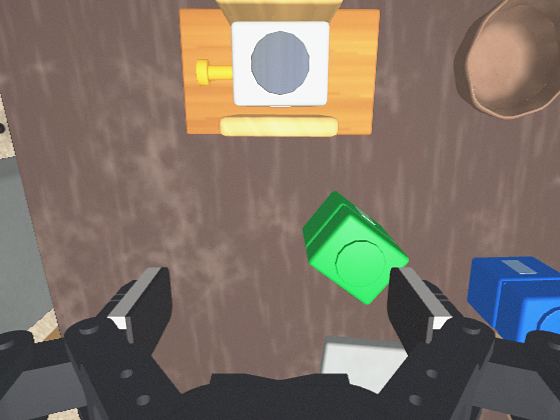

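View pics/s15c.png

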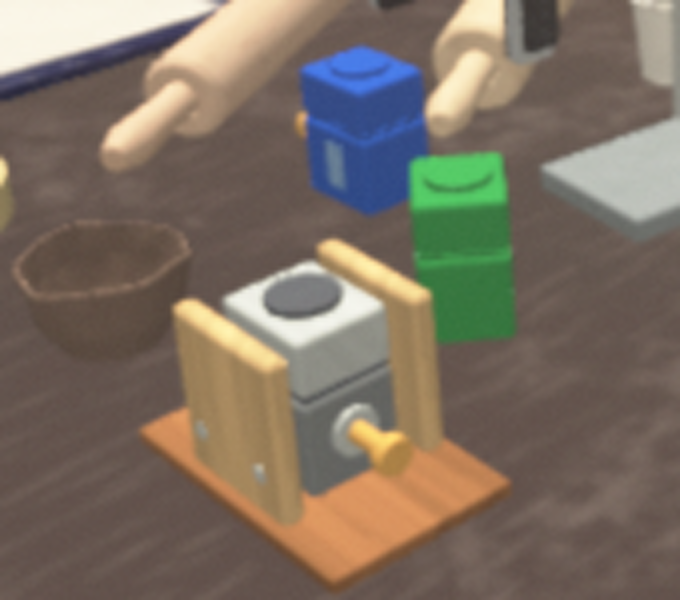

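View pics/t15.png

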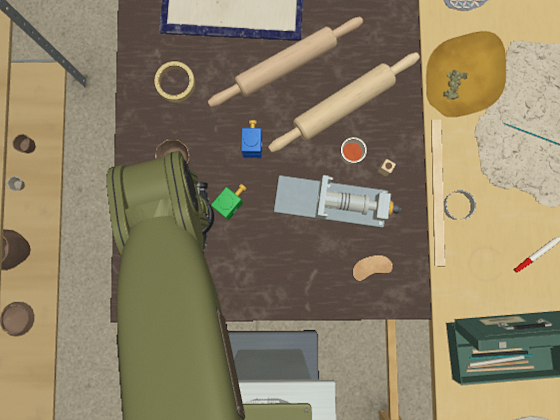

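The wrist view shows the trap (columns 232–328) centred and square between the walls (220–338). The scene view shows it upright on the floor. In the top view the sleeve is forward and the other objects are unmoved. I'm handing in.

```bash
python3 - <<'E'
from h import *
print(robot.finish_job())
E
```

```text
the job is handed in; nothing more can be done
None
```

The water trap is off the coupler and stands upright on the floor of the wooden stand, square between the side walls and about midway along them. I handed the job in at about 20 s of the 67 s allowed.

- **Sleeve:** I pulled it back to its stop. I estimate about 15 mm of travel, and the force rose to about 17 N there. The trap popped out, and on release the sleeve snapped forward, as the wrist view showed.
- **Lift, which did not go cleanly:** I lifted the trap straight up, and most likely its nipple was still partly in the plate. The trap tipped about 27° in the grip and came down on one edge. I pressed it gently against the tabletop and dragged it until it stood upright; the highest reading I saw was about 35 N at the wrist. A picture after I let go showed it standing upright.
- **Second grip and placing:** I took it by the 56 mm faces, above the nipple, and set it on the stand floor with the nipple towards the robot side.
- **Last checks:**
  - Just before I lowered the last 8 mm, the trap measured within about 1 mm of the stand's middle.
  - After release, the pictures show it upright and square, and the gripper well clear with near-zero force.
  - The cup, stamp and rib show in the last top view where they were. The arm partly hid the pinch pot there, but the scene and wrist views show it unmoved.
  - The blue and green look-alikes were not touched.

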